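# Brush out the parts tin, close it with its double lid, take the outer lid off again

### The job

Take the bottle brush out of its wooden block, run it from the bottom of the large open tin up to its rim and down again, twice, and stand the brush back in its block. Then lift the double lid as one set by the inner lid's knob, lower it gently onto the tin until it is fully seated, and let go. Finally take the outer lid by its collar and lift it straight off alone, leaving the inner lid seated on the tin, and finish still holding the outer lid level in the air, about 10 cm above where it sat; do not disturb the other things on the bench.

Things in the scene. Friction and masses are not known exactly. Their poses are not given: they have to be found in the camera images.
- tin: Large open round steel tin standing loose on the bench: outer diameter 110 mm, inner diameter 102 mm, 90 mm high, inner floor 5 mm above its underside, 0.7 kg. Origin: centre of the underside; z up. The other open can on the bench is much smaller (66 mm wide, 60 mm high) and is not used.
- inner_lid: Inner lid, steel, about 0.2 kg, on the bench nested under the outer lid; only its knob shows. Plug 12 mm deep (82 mm wide below, 92 above) drops into the tin; flange 109 mm wide, 12 to 16 mm above the origin, rests on the rim; round knob 22 mm wide, 16 to 61 mm above. Lifted by the knob it carries the outer lid. Origin: centre of the plug's underside, z up; seated, 78 mm above the tin's origin.
- outer_lid: Outer lid, steel cap, 0.12 to 0.2 kg, 123 mm wide, loose over the inner lid. Skirt 12 mm deep, 118 mm inside; top face 15 mm above the origin; round collar 46 mm wide outside, 38 inside, 15 to 33 mm above, open right through: the inner knob stands up in it and 24 mm beyond it. Origin: centre of the skirt's lower edge, z up; nested, 4 mm above the inner lid's origin, up to 4 mm off-centre.
- brush: Bottle brush standing upright, head down, in the wooden block: 190 mm long, 0.08 kg, stiff grey-black head 31 mm in diameter (0 to 60 mm from the tip), thin steel stem, round wooden handle 18 mm in diameter from 104 to 182 mm above the tip. Origin: middle of the head's tip; z points from the tip along the handle.
- brush_holder: Wooden block 90 x 90 mm, 55 mm high, fixed to the bench, with one upright round hole 38 mm in diameter in its middle, 47 mm deep (its floor 8 mm above the block's underside); the brush may lean a little in it. Origin: centre of the underside; z up.
- screwdriver: Bystander: screwdriver lying on the bench, 170 mm long, not used. It may not be moved.
- wrench: Bystander: wrench lying on the bench, 160 mm long, not used. It may not be moved.
- tape_roll: Bystander: grey roll of tape lying flat, 96 mm diameter, 40 mm high, not used.
- screw_jar: Bystander: clear jar with a steel cap, 64 mm diameter, 85 mm high, not used.
- carton: Bystander: cardboard carton 75 x 110 mm, 50 mm high, not used.
- small_can: Bystander: small open steel can, 66 mm rim diameter, 60 mm high, not used.
- adapter: Bystander: black power adapter 50 x 75 mm, 32 mm high, not used.

How it is judged:
By the outcome, as a careful person would: the job done as asked, in the order asked, and still so for the second after the job is handed in, while the arm keeps its last pose, push and grip.
It also fails if it takes over 72 s, if anything falls off the work surface, if the arm or the gripper's body presses on something with over 40 N, if the wrist force passes 120 N, or if a joint passes its speed limit or range.

### The arm

A 7-joint arm with a two-finger parallel gripper is mounted at the origin on the work surface. World frame = base frame: x ahead of the robot, y to its left, z up, the work surface at z = 0. Lengths are in m, angles in rad, forces in N, time in s.
With the tool pointing down it reaches from about 0.425 to 0.875 m from the base axis. Payload 8.4 kg.
Tool frame: the origin (TCP) lies at the centre of the arm's flange, where the gripper is bolted on; the fingertips stand 182 mm ahead of it and the grasp point (between the pads) lies 164 mm ahead of it; z points along the fingers, y is the direction in which the jaws open and shut (so a half turn about z gives the same grasp; the last joint's range is limited). The gripper opens to 87 mm and grips with 3 to 60 N. Pads are 19 mm wide; open, the fingers measure 117 mm over their backs; the gripper's body (75 mm by 190 mm) begins 51 mm behind the grasp point.
Start: joints at [1.08, 0.333, 0.04, 1.465, -0.013, 1.343, -0.059], TCP at [0.248, -0.601, 0.405] pointing down, gripper open.
Joint ranges: [-2.58, 2.58], [-0.38, 2.09], [-1.3, 1.39], [0.25, 2.4], [-1.5, 4.64], [0.08, 2.09], [-2.65, 2.65]. Speed limits (rad/s): [2.22, 2.22, 2.79, 2.79, 3.14, 3.14, 3.14].

### API

Orientations are given as a rotation vector (axis times angle).
In Python, from station import * gives the robot as it stands.
- The arm moves only by the tool drive_tool, never from a script. Its argument "deltas" is a list of rows, each a list of 5 numbers: the gripper's target within -1 to 1 (fully open at 1, half-way at 0, shut at -1), then the shift along the tool's x, y, z in mm, then the turn about the tool's z in rad. A call has 1 to 12 rows; each row shifts and turns the commanded pose from where the row before left it, along the tool's axes as they then stand; what a row does not reach is not made up. A row lasts 1/12 s, in which the tool goes at most 41.7 mm and 7.16 degrees, less where a joint would pass 70% of its speed; a pose out of reach is approached as far as the arm can. A call with a gripper value outside its range is refused whole. The fingers move at their own pace and stop on an object; "grip_force" is the grip in N (left out, the last holds). Time passes only in rows, so rows that do not move let the fingers close. It gives the time, the measured TCP pose, the force and the opening at its end, in the units of the state.
- state(): the state, without advancing time (a new reading comes with each control period).
- snapshot(name): name is "scene" or "top"; returns the picture (400x640x3 uint8, red, green, blue); there is no depth.
- camera_model(name): a dict with "vertical_fov" (degrees; the focal length in pixels is half the picture's height over the tangent of half this angle, whatever the lens; pixels are square), "cx", "cy" (the principal point, pixels), "R" (3x3) and "t" (3): a world point X has camera coordinates R X + t. Camera axes: x right, y down, z forward; pixel columns grow to the right and rows downward; lengths in m; the calibration is good to about 2 mm. A picture is of the moment at which its call begins. camera_model takes no time and is no camera call.
- close_job(): hands the job in, once; it reports no verdict.
The state is a dict: "time": time; "q": joint angles; "qvel": joint speeds; "effort": joint torques, N m; "ee_pos": TCP position; "tcp_rot": TCP orientation; "wrist_force": force on the tool from outside, world axes, zero at the start; "torque": the same for the moment, N m; "finger_gap": finger opening in m.
Only numpy, scipy, OpenCV 4.12 (cv2) and the standard library are available. Lean on these libraries where they do the work, as an engineer would, in place of code of your own. Each camera call takes 0.05 s, during which the arm holds its last target.

## Working session

There is one attempt and no reset: what is moved stays moved. The work goes in short steps, Python scripts to look and compute and a tool call to move; the robot and the scene stay as the last step left them, time stands still between calls to the robot, and variables do not carry over. Pictures are saved under pics/ and viewed, and the job is handed in when it is done.

Besides the shell and the picture viewer there is one more tool, called after "Call:" in YAML: its name, and indented under it one key for each argument. drive_tool: Moves the arm, as the interface text tells. Its arguments: {"type":"object","properties":{"deltas":{"type":"array","items":{"type":"array","items":{"type":"number"}}},"grip_force":{"type":"number"}},"required":["deltas"]}

```bash
mkdir -p pics; ls; python3 - <<'E'
from station import *
import cv2
for n in ("scene","top"):
    cv2.imwrite(f"pics/{n}0.png",snapshot(n)[:,:,::-1]); print(n,camera_model(n))
print(state())
E
```

```text
pics
scene {'vertical_fov': 51.949824893384765, 'cx': 322.6382968838075, 'cy': 198.10435784184443, 'R': array([[ 0.87187388,  0.48939544,  0.01811198],
       [ 0.27183149, -0.45285102, -0.84913697],
       [-0.40736173,  0.74526375, -0.52786206]]), 't': array([-0.52003657, -0.12624333,  1.1836574 ])}
top {'vertical_fov': 52.4790017226624, 'cx': 316.8666285664814, 'cy': 202.20741251919713, 'R': array([[ 0.09569223, -0.99538721,  0.00687684],
       [-0.96710621, -0.09460474, -0.23612609],
       [ 0.23568748,  0.0159448 , -0.97169809]]), 't': array([-0.05518868,  0.61634544,  0.69906622])}
{'time': 0.1, 'q': array([ 1.07979121,  0.33384793,  0.03987011,  1.46612909, -0.01338737,
        1.34333409, -0.05847354]), 'qvel': array([-2.25213511e-03, -5.48936770e-04, -3.21750003e-05, -2.56360562e-03,
       -6.66754493e-04, -9.32595132e-04,  1.24575722e-04]), 'effort': array([ 3.86954882e-03, -6.57813621e+01,  1.33994378e+00, -4.04706860e+01,
       -5.95118548e-02,  4.08682879e-02,  1.38782257e-04]), 'ee_pos': array([ 0.24814351, -0.60060953,  0.40396933]), 'tcp_rot': array([-3.08012299e+00, -6.11271358e-01,  6.09574921e-04]), 'wrist_force': array([ 0.11655694,  0.21954559, -0.8271271 ]), 'torque': array([ 0.01280692, -0.01410557,  0.04168562]), 'finger_gap': 0.0871972184148055}
```

View pics/scene0.png

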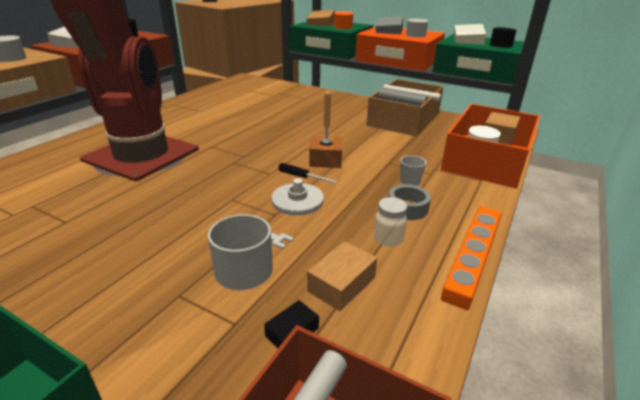

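View pics/top0.png

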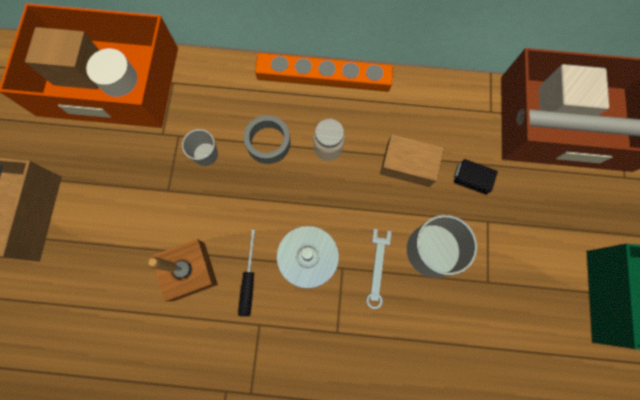

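The scene view shows the tin (241,250), the lid set (298,195), the brush in its block (326,130), and the wrench and screwdriver close by. In the top view the tin rim is near (442,246), the lid (308,257), the knob (307,254), and the brush handle runs (152,261) to (183,270). Zooming in to measure.

```bash
cat > h.py <<'E'
import numpy as np,cv2
from station import *
def cam(n):
    m=camera_model(n); f=200/np.tan(np.radians(m['vertical_fov'])/2)
    return np.array([[f,0,m['cx']],[0,f,m['cy']],[0,0,1]]),np.array(m['R']),np.array(m['t'])
def proj(n,X):
    K,R,t=cam(n); p=K@(R@np.array(X,float)+t); return p[:2]/p[2]
def ray(n,uv,z):
    K,R,t=cam(n); c=-R.T@t; d=R.T@np.linalg.solve(K,[uv[0],uv[1],1]); return c+d*(z-c[2])/d[2]
def tri(uv1,uv2):
    P=[cam(n)[0]@np.c_[cam(n)[1],cam(n)[2]] for n in("scene","top")]
    X=cv2.triangulatePoints(P[0],P[1],np.array(uv1,float).reshape(2,1),np.array(uv2,float).reshape(2,1))
    return (X[:3]/X[3]).ravel()
def crop(n,img,x,y,w,h,s,name):
    c=cv2.resize(img[y:y+h,x:x+w],None,fx=s,fy=s,interpolation=cv2.INTER_CUBIC)
    cv2.imwrite(name,c)
E
python3 - <<'E'
from h import *
t=cv2.imread('pics/top0.png');s=cv2.imread('pics/scene0.png')
a=lambda im,x,y:cv2.resize(im[y:y+100,x:x+130],None,fx=3,fy=3,interpolation=cv2.INTER_CUBIC)
g=np.vstack([np.hstack([a(t,130,215),a(t,250,205)]),np.hstack([a(t,370,195),a(s,190,200)])])
cv2.imwrite('pics/z0.png',g)
g=np.vstack([np.hstack([a(s,270,85),a(s,240,150)])]);cv2.imwrite('pics/z1.png',g)
E
```

```text
(no output)
```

View pics/z0.png

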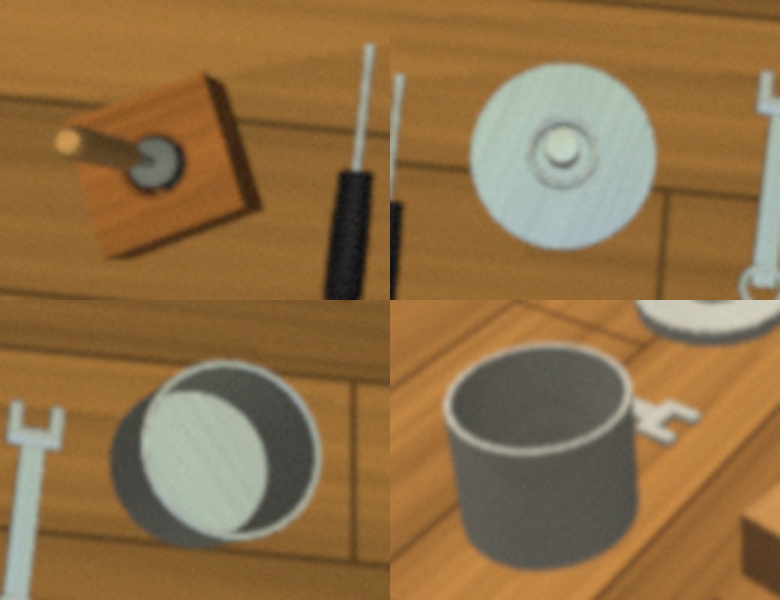

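View pics/z1.png

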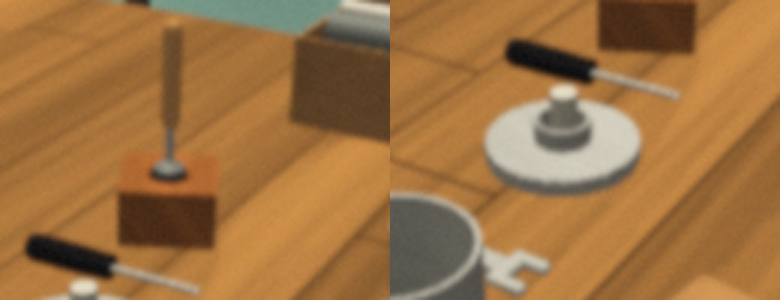

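```bash
cat >> h.py <<'E'
from scipy.optimize import least_squares
def circ(P,r=None):
    P=np.asarray(P)[:,:2]; c0=P.mean(0)
    f=(lambda v:np.hypot(*(P-v[:2]).T)-(v[2] if r is None else r))
    s=least_squares(f,[*c0,r or .05],loss='soft_l1',f_scale=.001); return s.x,np.sqrt(np.mean(s.fun**2))
def blob(im,lo,hi,x,y,w,h):
    hs=cv2.cvtColor(im,cv2.COLOR_BGR2HSV); m=cv2.inRange(hs,lo,hi); k=np.zeros_like(m); k[y:y+h,x:x+w]=m[y:y+h,x:x+w]
    c,_=cv2.findContours(k,cv2.RETR_EXTERNAL,cv2.CHAIN_APPROX_NONE); c=max(c,key=cv2.contourArea); return k,c[:,0,:].astype(float)
E
python3 - <<'E'
from h import *
t=cv2.imread('pics/top0.png');s=cv2.imread('pics/scene0.png')
# lid
k,c=blob(t,(0,0,120),(180,70,255),262,215,90,85)
print('lid top px',c.mean(0),circ([ray('top',p,.019) for p in c]))
# in scene
k,c=blob(s,(0,0,60),(180,70,255),262,165,70,55)
print('lid scene',c.min(0),c.max(0))
# tin rim: brights ring (tin, gray all)
k,c=blob(t,(0,0,30),(180,80,255),400,205,90,85)
P=np.array([ray('top',p,.09) for p in c])
print('tin',circ(P),circ(P,.055))
# rim points: keep right/upper side
for it in range(5):
    v,_=circ(P,.055); d=np.hypot(*(P[:,:2]-v[:2]).T)
    P=P[abs(d-.055)<(.008,.005,.003,.002,.002)[it]] ; print(v,len(P))
# knob centres
def px(n,cx,cy,x,y): return (x+cx/3,y+cy/3)
print('knob top .061 top', ray('top',(250+(563-390)/3,205+143/3),.061),'collar .037',ray('top',(250+(563-390)/3,205+154/3),.037))
print('knob scene',ray('scene',(240+(564-390)/3,150+92/3),.061))
print('knob tri',tri((240+(564-390)/3,150+92/3),(250+(563-390)/3,205+143/3)))
bt=(130+69/3,215+142/3);bs=(270+172/3,85+22/3)
print('brush top',tri(bs,bt),ray('top',bt,.198),ray('scene',bs,.198))
C=[(65,122),(208,75),(262,208),(108,258)]
cs=[ray('top',(130+a/3,215+b/3),.055) for a,b in C]; print('block',np.round(cs,3),np.mean(cs,0))
print('hole',ray('top',(130+156/3,215+163/3),.055))
print('hole scene',ray('scene',(270+170/3,85+172/3),.055))
print('stem bottom',tri((270+170/3,85+128/3),(130+134/3,215+153/3)))
for n,w in(('jar',(329,130)),('wrench head',(381,235)),('wr tail',(374,301)),('sd tip',(252,231)),('sd end',(245,312)),('carton',(412,160)),('adapter',(475,177)),('tape',(267,140)),('can',(199,140))): print(n,ray('top',w,.02))
E
```

```text
lid top px [307.17241379 256.59770115] (array([0.52084886, 0.01367863, 0.06069345]), np.float64(0.0005374831524878437))
lid scene [272. 179.] [322. 214.]
tin (array([ 0.55600593, -0.23066891,  0.06005459]), np.float64(0.0042898451305982575)) (array([ 0.55749977, -0.23428304,  0.055     ]), np.float64(0.006841385709569435))
[ 0.55749977 -0.23428304  0.055     ] 137
[ 0.55905744 -0.23722448  0.055     ] 124
[ 0.55923777 -0.23745117  0.055     ] 117
[ 0.55934498 -0.23753328  0.055     ] 116
[ 0.5593374  -0.23755512  0.055     ] 116
knob top .061 top [0.52302915 0.01264534 0.061     ] collar .037 [0.5186887  0.01257015 0.037     ]
knob scene [0.52433563 0.01027615 0.061     ]
knob tri [0.52305568 0.01258241 0.05953833]
brush top [0.46987765 0.24364373 0.19655812] [0.46997447 0.24319416 0.198     ] [0.47196726 0.2393519  0.198     ]
block [[0.49  0.305 0.055]
 [0.528 0.221 0.055]
 [0.449 0.174 0.055]
 [0.41  0.263 0.055]] [0.46916364 0.24081812 0.055     ]
hole [0.46995572 0.24399481 0.055     ]
hole scene [0.47106946 0.24430364 0.055     ]
stem bottom [0.47176158 0.24278753 0.09941395]
jar [ 0.79234132 -0.00515952  0.02      ]
wrench head [ 0.57705695 -0.12902282  0.02      ]
wr tail [ 0.44731044 -0.12308258  0.02      ]
sd tip [0.56007929 0.12922544 0.02      ]
sd end [0.40323274 0.12165048 0.02      ]
carton [ 0.74207831 -0.18455859  0.02      ]
adapter [ 0.71760211 -0.31666622  0.02      ]
tape [0.75666004 0.12361259 0.02      ]
can [0.74249246 0.26672875 0.02      ]
```

Fixes: tin (0.559,-0.238), outer lid about (0.520,0.0135), knob (0.523,0.0125), brush handle (0.470,0.2435) and near upright. Squaring the tool to the world axes first.

Call:
drive_tool:
  deltas:
    - [1, 0, 0, -5, 0.098]
    - [1, 0, 0, -5, 0.098]
    - [1, 0, 0, -5, 0.098]
    - [1, 0, 0, -5, 0.098]
    - [1, 0, 0, -5, 0]
    - [1, 0, 0, 0, 0]

```text
time: 0.6
ee_pos: [0.2483, -0.6008, 0.4305]
tcp_rot: [3.141, 0.005, 0.0]
wrist_force: [0.3, 0.1, 0.4]
finger_gap: 0.0869
```

Call:
drive_tool:
  deltas:
    - [1, 10, -12, 0, 0]
    - [1, 22, -26, 0, 0]
    - [1, 22, -26, 0, 0]
    - [1, 22, -26, 0, 0]
    - [1, 22, -26, 0, 0]
    - [1, 22, -26, 0, 0]
    - [1, 22, -26, 0, 0]
    - [1, 22, -26, 0, 0]
    - [1, 22, -26, 0, 0]
    - [1, 22, -26, 0, 0]
    - [1, 22, -26, 0, 0]
    - [1, 22, -26, 0, 0]

```text
time: 1.6
ee_pos: [0.5011, -0.3006, 0.4295]
tcp_rot: [-3.141, -0.005, 0.0]
wrist_force: [0.1, -0.6, -0.6]
finger_gap: 0.0871
```

Call:
drive_tool:
  deltas:
    - [1, 0, -20, 0, 0]
    - [1, 0, -36, 0, 0]
    - [1, 0, -36, 0, 0]
    - [1, 0, -36, 0, 0]
    - [1, 0, -36, 0, 0]
    - [1, 0, -36, 0, 0]
    - [1, 0, -36, 0, 0]
    - [1, 0, -36, 0, 0]
    - [1, 0, -36, 0, 0]
    - [1, 0, -36, 0, 0]
    - [1, 0, -36, 0, 0]
    - [1, 0, -36, 0, 0]

```text
time: 2.6
ee_pos: [0.4994, 0.1155, 0.4296]
tcp_rot: [3.141, 0.005, 0.0]
wrist_force: [1.1, 0.1, -0.5]
finger_gap: 0.087
```

Call:
drive_tool:
  deltas:
    - [1, -8, -36, 0, 0]
    - [1, -8, -36, 0, 0]
    - [1, -8, -30, 0, 0]
    - [1, -7, -25, 0, 0]
    - [1, 0, 0, 0, 0]
    - [1, 0, 0, 0, 0]

```text
time: 3.1
ee_pos: [0.4681, 0.242, 0.4294]
tcp_rot: [3.141, 0.01, -0.001]
wrist_force: [0.4, -0.5, 0.2]
finger_gap: 0.0871
```

```bash
python3 - <<'E'
from h import *
for n in ("scene","top"):
    cv2.imwrite(f"pics/{n}1.png",snapshot(n)[:,:,::-1])
s=state();print(s['q'],s['ee_pos'],s['tcp_rot'])
t=cv2.imread('pics/top1.png');s=cv2.imread('pics/scene1.png')
a=lambda im,x,y:cv2.resize(im[y:y+130,x:x+130],None,fx=3,fy=3,interpolation=cv2.INTER_CUBIC)
cv2.imwrite('pics/z2.png',np.hstack([a(t,110,190),a(s,260,30)]))
E
```

```text
[ 0.0154972   0.11407912 -0.6136528   1.69930265  0.06777123  1.3500624
 -2.18007898] [0.46943406 0.23954525 0.42943209] [ 3.14077590e+00  1.11635076e-03 -4.19902264e-04]
```

View pics/z2.png

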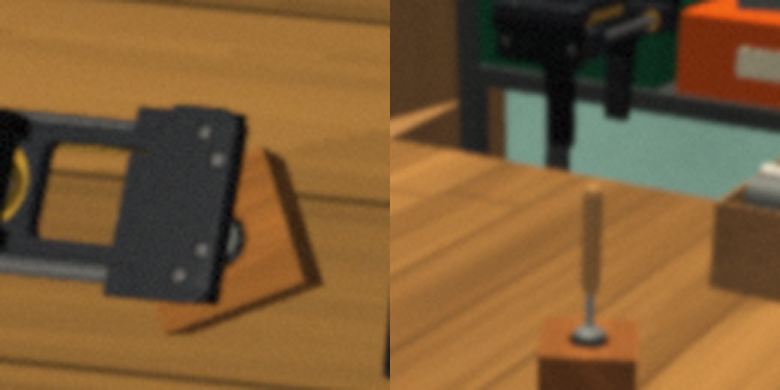

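The open gripper sits above the brush. Descending and gripping the handle.

Call:
drive_tool:
  deltas:
    - [1, 0, -4, 10, 0]
    - [1, 0, 0, 15, 0]
    - [1, 0, 0, 15, 0]
    - [1, 0, 0, 15, 0]
    - [1, 0, 0, 15, 0]
    - [1, 0, 0, 15, 0]
    - [1, 0, 0, 10, 0]
    - [1, 0, 0, 5, 0]
    - [1, 0, 0, 0, 0]
    - [1, 0, 0, 0, 0]
  grip_force: 25

```text
time: 4.03
ee_pos: [0.4696, 0.2441, 0.33]
tcp_rot: [-3.141, 0.001, -0.0]
wrist_force: [-0.8, -0.2, -0.5]
finger_gap: 0.0866
```

Call:
drive_tool:
  deltas:
    - [-0.3, 0, 0, 0, 0]
    - [-0.5, 0, 0, 0, 0]
    - [-0.7, 0, 0, 0, 0]
    - [-0.9, 0, 0, 0, 0]
    - [-1, 0, 0, 0, 0]
    - [-1, 0, 0, 0, 0]
    - [-1, 0, 0, 0, 0]
    - [-1, 0, 0, 0, 0]
    - [-1, 0, 0, 0, 0]

```text
time: 4.78
ee_pos: [0.4694, 0.2442, 0.3298]
tcp_rot: [-3.142, 0.0, 0.0]
wrist_force: [0.4, 0.6, 0.1]
finger_gap: 0.0348
```

Call:
drive_tool:
  deltas:
    - [-1, 0, 0, 0, 0]
    - [-1, 0, 0, 0, 0]
    - [-1, 0, 0, 0, 0]
    - [-1, 0, 0, 0, 0]
    - [-1, 0, 0, 0, 0]
    - [-1, 0, 0, 0, 0]

```text
time: 5.28
ee_pos: [0.4694, 0.2442, 0.3297]
tcp_rot: [-3.142, 0.0, 0.0]
wrist_force: [-0.5, -0.2, -0.4]
finger_gap: 0.0172
```

Call:
drive_tool:
  deltas:
    - [-1, 0, 0, -3, 0]
    - [-1, 0, 0, -8, 0]
    - [-1, 0, 0, -12, 0]
    - [-1, 0, 0, -15, 0]
    - [-1, 0, 0, -15, 0]
    - [-1, 0, 0, -15, 0]
    - [-1, 0, 0, -15, 0]
    - [-1, 0, 0, -15, 0]
    - [-1, 0, 0, -15, 0]
    - [-1, 0, 0, -12, 0]
    - [-1, 0, 0, -5, 0]
    - [-1, 0, 0, 0, 0]

```text
time: 6.28
ee_pos: [0.4695, 0.2445, 0.4615]
tcp_rot: [-3.141, 0.0, -0.004]
wrist_force: [0.2, 0.2, -0.9]
finger_gap: 0.0176
```

```bash
python3 - <<'E'
from h import *
s=snapshot("scene")[:,:,::-1];t=snapshot("top")[:,:,::-1]
cv2.imwrite("pics/scene2.png",s)
a=lambda im,x,y:cv2.resize(im[y:y+130,x:x+130],None,fx=3,fy=3,interpolation=cv2.INTER_CUBIC)
cv2.imwrite('pics/z3.png',np.hstack([a(t,110,190),a(s,260,30)]))
st=state();print(st['ee_pos'],st['finger_gap'],st['wrist_force'])
p=st['ee_pos']
for dz in(.164,.164+.165-.0,.27): print(proj('scene',p-[0,0,dz]))
E
```

```text
[0.46928454 0.24415025 0.45945994] 0.017373319881641758 [-0.11107931  0.35940862 -0.59619769]
[328.26420283  52.94919508]
[326.7113341  116.40831084]
[327.23768564  94.89857061]
```

View pics/z3.png

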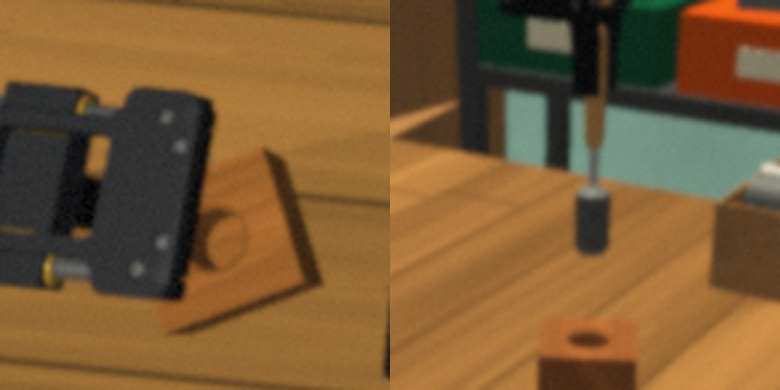

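The brush hangs straight, its tip about (327,114) in the scene view, and the empty hole is visible. Moving over to the tin.

Call:
drive_tool:
  deltas:
    - [-1, 2, 10, 0, 0]
    - [-1, 5, 24, 0, 0]
    - [-1, 7, 36, 0, 0]
    - [-1, 7, 36, 0, 0]
    - [-1, 7, 36, 0, 0]
    - [-1, 7, 36, 0, 0]
    - [-1, 7, 36, 0, 0]
    - [-1, 7, 36, 0, 0]
    - [-1, 7, 36, 0, 0]
    - [-1, 7, 36, 0, 0]
    - [-1, 7, 36, 0, 0]
    - [-1, 7, 36, 0, 0]

```text
time: 7.38
ee_pos: [0.5457, -0.1525, 0.4589]
tcp_rot: [-3.142, 0.001, 0.002]
wrist_force: [1.2, 0.2, -0.7]
finger_gap: 0.0169
```

Call:
drive_tool:
  deltas:
    - [-1, 6, 36, 0, 0]
    - [-1, 5, 30, 0, 0]
    - [-1, 2, 15, 0, 0]
    - [-1, 0, 7, 0, 0]
    - [-1, 0, 0, 0, 0]
    - [-1, 0, 0, 0, 0]
    - [-1, 0, 0, 0, 0]

```text
time: 7.97
ee_pos: [0.5595, -0.2357, 0.4598]
tcp_rot: [-3.141, -0.004, -0.0]
wrist_force: [0.0, 1.1, -0.1]
finger_gap: 0.0175
```

```bash
python3 - <<'E'
from h import *
s=snapshot("scene")[:,:,::-1];t=snapshot("top")[:,:,::-1]
cv2.imwrite("pics/scene3.png",s);cv2.imwrite("pics/top3.png",t)
a=lambda im,x,y:cv2.resize(im[y:y+130,x:x+130],None,fx=3,fy=3,interpolation=cv2.INTER_CUBIC)
cv2.imwrite('pics/z4.png',np.hstack([a(t,380,180),a(s,180,160)]))
st=state();print(st['ee_pos'],st['finger_gap'],st['wrist_force'],st['tcp_rot'])
p=st['ee_pos']
for dz in(.322,): print(proj('scene',p-[0,0,dz])-[180,160])
E
```

```text
[ 0.55947744 -0.23595659  0.46010301] 0.01725580780585097 [ 0.03916639  0.6329314  -0.67650923] [-3.14126886e+00 -3.72665432e-03 -7.96175998e-04]
[58.31808381 47.06088211]
```

View pics/z4.png

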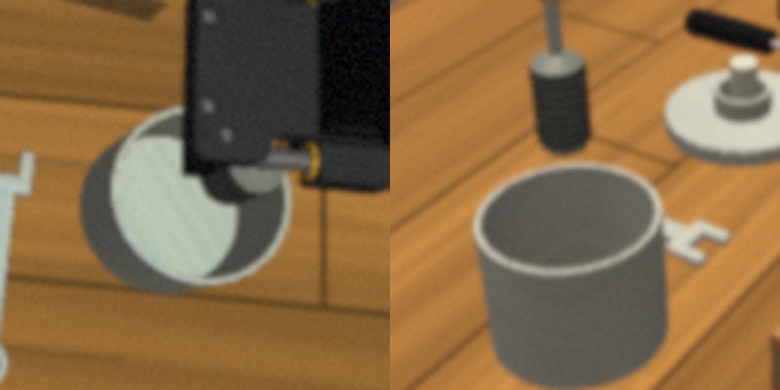

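Tip (565,145 in the crop) hangs above the middle of the tin's mouth. Going in.

Call:
drive_tool:
  deltas:
    - [-1, 0, 1, 8, 0]
    - [-1, 0, 0, 14, 0]
    - [-1, 0, 0, 14, 0]
    - [-1, -4, 0, 14, 0]
    - [-1, -7, 0, 14, 0]
    - [-1, -7, 0, 14, 0]
    - [-1, -7, 0, 14, 0]
    - [-1, -5, 0, 14, 0]
    - [-1, -2, 0, 10, 0]
    - [-1, 0, 0, 6, 0]
    - [-1, 0, 0, 2, 0]
    - [-1, 0, 0, 0, 0]

```text
time: 9.07
ee_pos: [0.5276, -0.2385, 0.3355]
tcp_rot: [-3.141, -0.0, 0.0]
wrist_force: [-0.2, 0.3, 0.4]
finger_gap: 0.0171
```

Call:
drive_tool:
  deltas:
    - [-1, 0, 0, 2, 0]
    - [-1, 0, 0, 2, 0]
    - [-1, 0, 0, 2, 0]
    - [-1, 0, 0, 0, 0]
    - [-1, 0, 0, 0, 0]

```text
time: 9.48
ee_pos: [0.5273, -0.2388, 0.3298]
tcp_rot: [-3.142, 0.0, 0.0]
wrist_force: [0.8, 0.4, -1.7]
finger_gap: 0.0173
```

```bash
python3 - <<'E'
from h import *
s=snapshot("scene")[:,:,::-1];t=snapshot("top")[:,:,::-1]
cv2.imwrite("pics/scene4.png",s);cv2.imwrite("pics/top4.png",t)
a=lambda im,x,y:cv2.resize(im[y:y+130,x:x+130],None,fx=3,fy=3,interpolation=cv2.INTER_CUBIC)
cv2.imwrite('pics/z5.png',np.hstack([a(t,380,180),a(s,180,160)]))
st=state();print(st['ee_pos'],st['finger_gap'],st['wrist_force'],st['tcp_rot'])
E
```

```text
[ 0.52730389 -0.23883335  0.32987152] 0.0172639158633529 [-0.05123623  0.70813923 -0.45418364] [-3.14158305e+00  4.73936402e-04 -1.93574459e-04]
```

View pics/z5.png

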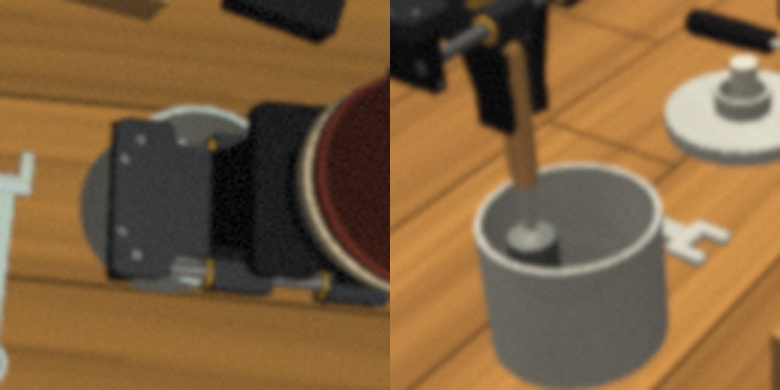

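The head is inside against the left/near wall, tip about 3 mm above the floor. Easing down to the floor, then the strokes.

Call:
drive_tool:
  deltas:
    - [-1, 0, 0, 1, 0]
    - [-1, 0, 0, 1, 0]
    - [-1, 0, 0, 0, 0]
    - [-1, 0, 0, 0, 0]

```text
time: 9.92
ee_pos: [0.5272, -0.2388, 0.3277]
tcp_rot: [-3.141, 0.0, 0.0]
wrist_force: [-0.1, -0.0, -0.4]
finger_gap: 0.0172
```

Call:
drive_tool:
  deltas:
    - [-1, 0, 0, -6, 0]
    - [-1, 0, 0, -10, 0]
    - [-1, 0, 0, -14, 0]
    - [-1, 0, 0, -14, 0]
    - [-1, 0, 0, -14, 0]
    - [-1, 0, 0, -12, 0]
    - [-1, 0, 0, -8, 0]
    - [-1, 0, 0, -4, 0]
    - [-1, 0, 0, 0, 0]
    - [-1, 0, 0, 0, 0]

```text
time: 10.75
ee_pos: [0.5272, -0.2388, 0.4095]
tcp_rot: [-3.141, 0.0, 0.001]
wrist_force: [-0.1, 0.6, -1.2]
finger_gap: 0.0174
```

```bash
python3 - <<'E'
from h import *
s=snapshot("scene")[:,:,::-1]
a=lambda im,x,y:cv2.resize(im[y:y+130,x:x+130],None,fx=3,fy=3,interpolation=cv2.INTER_CUBIC)
cv2.imwrite('pics/z6.png',a(s,180,160))
st=state();print(st['ee_pos'],st['finger_gap'],st['wrist_force'],st['tcp_rot'])
E
```

```text
[ 0.5271226  -0.23875128  0.40905228] 0.017350530459833716 [-0.0472342  -0.07567436 -1.18258192] [-3.14112532e+00  3.69453094e-04  1.53855307e-03]
```

View pics/z6.png

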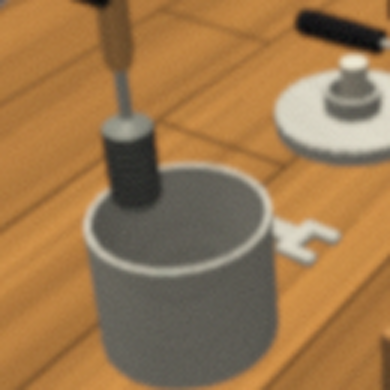

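The tip is at rim height, head out of the tin near its inner wall. On with down, up, down.

Call:
drive_tool:
  deltas:
    - [-1, 0, 0, 6, 0]
    - [-1, 0, 0, 10, 0]
    - [-1, 0, 0, 14, 0]
    - [-1, 0, 0, 14, 0]
    - [-1, 0, 0, 14, 0]
    - [-1, 0, 0, 12, 0]
    - [-1, 0, 0, 8, 0]
    - [-1, 0, 0, 4, 0]
    - [-1, 0, 0, 0, 0]
    - [-1, 0, 0, 0, 0]

```text
time: 11.63
ee_pos: [0.5274, -0.2388, 0.3278]
tcp_rot: [3.142, -0.0, 0.0]
wrist_force: [-0.1, 0.1, -0.6]
finger_gap: 0.0175
```

Call:
drive_tool:
  deltas:
    - [-1, 0, 0, -6, 0]
    - [-1, 0, 0, -10, 0]
    - [-1, 0, 0, -14, 0]
    - [-1, 0, 0, -14, 0]
    - [-1, 0, 0, -14, 0]
    - [-1, 0, 0, -12, 0]
    - [-1, 0, 0, -8, 0]
    - [-1, 0, 0, -4, 0]
    - [-1, 0, 0, 0, 0]
    - [-1, 0, 0, 0, 0]

```text
time: 12.47
ee_pos: [0.5272, -0.2388, 0.4095]
tcp_rot: [-3.141, 0.0, 0.001]
wrist_force: [-0.1, 0.4, -1.4]
finger_gap: 0.017
```

Call:
drive_tool:
  deltas:
    - [-1, 0, 0, 6, 0]
    - [-1, 0, 0, 10, 0]
    - [-1, 0, 0, 14, 0]
    - [-1, 0, 0, 14, 0]
    - [-1, 0, 0, 14, 0]
    - [-1, 0, 0, 12, 0]
    - [-1, 0, 0, 8, 0]
    - [-1, 0, 0, 4, 0]
    - [-1, 0, 0, 0, 0]
    - [-1, 0, 0, 0, 0]

```text
time: 13.3
ee_pos: [0.5274, -0.2388, 0.3277]
tcp_rot: [-3.142, 0.0, -0.0]
wrist_force: [-0.2, -0.7, -1.0]
finger_gap: 0.0173
```

Call:
drive_tool:
  deltas:
    - [-1, 0, 0, -6, 0]
    - [-1, 4, 0, -12, 0]
    - [-1, 6, 0, -16, 0]
    - [-1, 6, 0, -16, 0]
    - [-1, 4, 0, -16, 0]
    - [-1, 0, 0, -16, 0]
    - [-1, 0, 0, -16, 0]
    - [-1, 0, 0, -16, 0]
    - [-1, 0, 0, -12, 0]
    - [-1, 0, 0, -6, 0]
    - [-1, 0, 0, 0, 0]
    - [-1, 0, 0, 0, 0]

```text
time: 14.3
ee_pos: [0.5472, -0.2388, 0.4594]
tcp_rot: [-3.142, 0.0, 0.0]
wrist_force: [-0.4, -0.3, -0.7]
finger_gap: 0.0172
```

```bash
python3 - <<'E'
from h import *
s=snapshot("scene")[:,:,::-1]
a=lambda im,x,y:cv2.resize(im[y:y+130,x:x+130],None,fx=3,fy=3,interpolation=cv2.INTER_CUBIC)
cv2.imwrite('pics/z7.png',a(s,180,160))
st=state();print(st['ee_pos'],st['finger_gap'],st['wrist_force'],st['tcp_rot'])
# hole centre from the empty-hole picture z3 crop
print('hole',ray('top',(110+222/3,190+238/3),.055),ray('scene',(260+(588-390)/3,30+339/3),.055))
E
```

```text
[ 0.54714268 -0.23877256  0.45887207] 0.01724556607533144 [ 0.04850745 -0.21811608 -0.89787958] [-3.14117658e+00  2.95712642e-04  1.72213091e-03]
hole [0.47031546 0.24027286 0.055     ] [0.47165577 0.23939509 0.055     ]
```

View pics/z7.png

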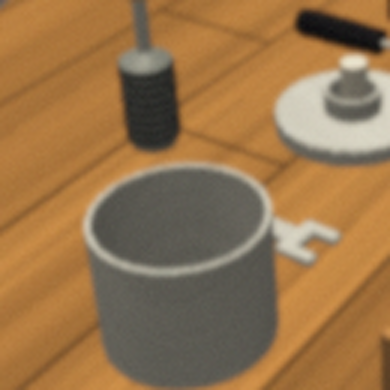

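Tin unmoved, brush still straight. Back to the block.

Call:
drive_tool:
  deltas:
    - [-1, -2, -10, 0, 0]
    - [-1, -4, -24, 0, 0]
    - [-1, -6, -36, 0, 0]
    - [-1, -6, -36, 0, 0]
    - [-1, -6, -36, 0, 0]
    - [-1, -6, -36, 0, 0]
    - [-1, -6, -36, 0, 0]
    - [-1, -6, -36, 0, 0]
    - [-1, -6, -36, 0, 0]
    - [-1, -6, -36, 0, 0]
    - [-1, -6, -36, 0, 0]
    - [-1, -6, -36, 0, 0]

```text
time: 15.35
ee_pos: [0.4799, 0.1574, 0.4592]
tcp_rot: [3.141, 0.0, -0.001]
wrist_force: [0.6, 0.5, -1.0]
finger_gap: 0.0173
```

Call:
drive_tool:
  deltas:
    - [-1, -5, -36, 0, 0]
    - [-1, -4, -28, 0, 0]
    - [-1, -2, -15, 0, 0]
    - [-1, 0, -7, 0, 0]
    - [-1, 0, 0, 0, 0]
    - [-1, 0, 0, 0, 0]
    - [-1, 0, 0, 0, 0]

```text
time: 15.93
ee_pos: [0.4708, 0.2397, 0.4594]
tcp_rot: [3.141, -0.004, -0.001]
wrist_force: [0.1, -0.7, -0.2]
finger_gap: 0.0173
```

```bash
python3 - <<'E'
from h import *
s=snapshot("scene")[:,:,::-1];t=snapshot("top")[:,:,::-1]
a=lambda im,x,y:cv2.resize(im[y:y+100,x:x+100],None,fx=4,fy=4,interpolation=cv2.INTER_CUBIC)
cv2.imwrite('pics/z8.png',np.hstack([a(s,280,70),a(t,130,200)]))
st=state();print(st['ee_pos'],st['finger_gap'],st['wrist_force'],st['tcp_rot'])
# predicted outline of the head's lower circle if tip is straight below the TCP
p=st['ee_pos']-[0,0,.322]
for n,x,y,o in(('scene',280,70,0),('top',130,200,400)):
    print(n,[np.round((proj(n,q)-[x,y])*4+[o,0]) for q in (p,p+[0,0,.06],p+[.0155,0,0],p+[0,.0155,0])])
E
```

```text
[0.47085867 0.23979481 0.45965312] 0.017222673729766453 [ 0.59563411  0.42599485 -0.90503814] [ 3.14108007e+00 -4.05535671e-03 -1.05324293e-05]
scene [array([186., 178.]), array([188.,  89.]), array([206., 182.]), array([197., 171.])]
top [array([556., 261.]), array([502., 248.]), array([563., 224.]), array([519., 258.])]
```

View pics/z8.png

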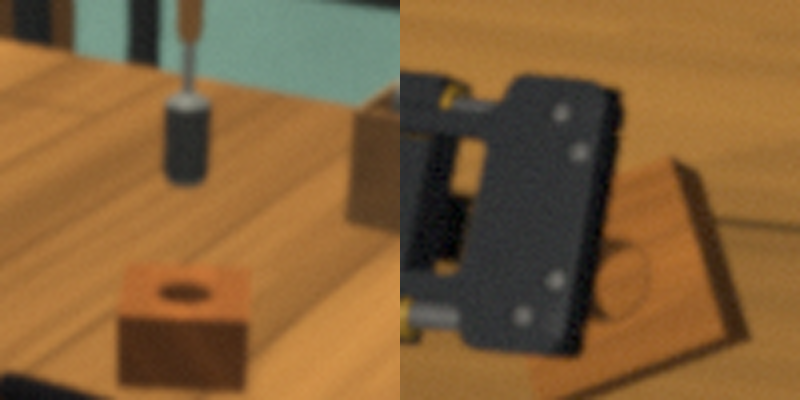

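Head tip lines up with the hole (185,292 in crop) and with the tool axis. Lowering.

Call:
drive_tool:
  deltas:
    - [-1, 0, 0, 8, 0]
    - [-1, 0, 0, 14, 0]
    - [-1, 0, 0, 14, 0]
    - [-1, 0, 0, 14, 0]
    - [-1, 0, 0, 12, 0]
    - [-1, 0, 0, 8, 0]
    - [-1, 0, 0, 5, 0]
    - [-1, 0, 0, 5, 0]
    - [-1, 0, 0, 5, 0]
    - [-1, 0, 0, 5, 0]
    - [-1, 0, 0, 0, 0]

```text
time: 16.95
ee_pos: [0.4702, 0.2416, 0.3692]
tcp_rot: [-3.141, -0.0, 0.001]
wrist_force: [0.3, 1.9, -2.1]
finger_gap: 0.017
```

Call:
drive_tool:
  deltas:
    - [-1, 0, 0, 5, 0]
    - [-1, 0, 0, 6, 0]
    - [-1, 0, 0, 6, 0]
    - [-1, 0, 0, 6, 0]
    - [-1, 0, 0, 6, 0]
    - [-1, 0, 0, 4, 0]
    - [-1, 0, 0, 3, 0]
    - [-1, 0, 0, 2, 0]
    - [-1, 0, 0, 0, 0]

```text
time: 17.7
ee_pos: [0.4702, 0.2414, 0.3314]
tcp_rot: [-3.141, -0.0, 0.001]
wrist_force: [-1.8, 3.6, -2.7]
finger_gap: 0.0175
```

Call:
drive_tool:
  deltas:
    - [-1, 0, -1, 1, 0]
    - [-1, 0, -0.5, 0, 0]
    - [-1, 0, 0, 0, 0]
    - [-1, 0, 0, 0, 0]

```text
time: 18.03
ee_pos: [0.4704, 0.2424, 0.3307]
tcp_rot: [3.141, -0.001, -0.0]
wrist_force: [-2.6, 2.7, 0.6]
finger_gap: 0.0174
```

```bash
python3 - <<'E'
from h import *
s=snapshot("scene")[:,:,::-1]
a=lambda im,x,y:cv2.resize(im[y:y+130,x:x+100],None,fx=4,fy=4,interpolation=cv2.INTER_CUBIC)
cv2.imwrite('pics/z9.png',a(s,280,50))
st=state();print(st['ee_pos'],st['finger_gap'],st['wrist_force'],st['torque'])
E
```

```text
[0.47036729 0.24244709 0.33067938] 0.017274511504145273 [-1.97428492  2.00669384  0.69321892] [ 0.82963243  0.45830188 -0.00481427]
```

View pics/z9.png

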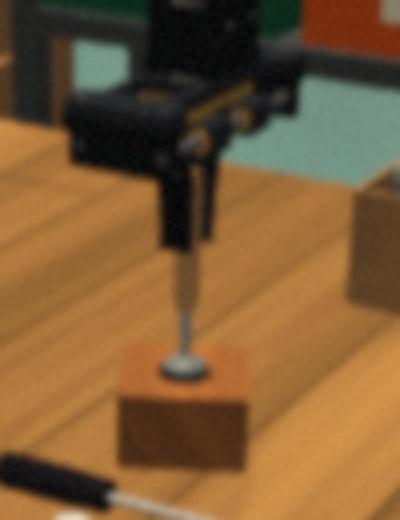

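The head is down in the hole at the same level as at the start. Releasing and rising.

Call:
drive_tool:
  deltas:
    - [-0.5, 0, 0, 0, 0]
    - [-0.2, 0, 0, 0, 0]
    - [0.2, 0, 0, 0, 0]
    - [0.6, 0, 0, 0, 0]
    - [1, 0, 0, 0, 0]
    - [1, 0, 0, 0, 0]
    - [1, 0, 0, 0, 0]
    - [1, 0, 0, 0, 0]
    - [1, 0, 0, 0, 0]
    - [1, 0, 0, 0, 0]

```text
time: 18.92
ee_pos: [0.4704, 0.2427, 0.3308]
tcp_rot: [-3.142, 0.0, -0.0]
wrist_force: [-0.8, -0.4, 0.4]
finger_gap: 0.0737
```

Call:
drive_tool:
  deltas:
    - [1, 0, 0, -4, 0]
    - [1, 0, 0, -8, 0]
    - [1, 0, 0, -14, 0]
    - [1, 0, 0, -16, 0]
    - [1, 0, 0, -16, 0]
    - [1, 0, 0, -16, 0]
    - [1, 0, 0, -10, 0]
    - [1, 0, 0, -4, 0]

```text
time: 19.58
ee_pos: [0.4706, 0.2431, 0.421]
tcp_rot: [-3.14, 0.0, -0.004]
wrist_force: [-0.2, 0.6, 0.1]
finger_gap: 0.0867
```

```bash
python3 - <<'E'
from h import *
s=snapshot("scene")[:,:,::-1]
a=lambda im,x,y:cv2.resize(im[y:y+130,x:x+130],None,fx=4,fy=4,interpolation=cv2.INTER_CUBIC)
cv2.imwrite('pics/z10.png',a(s,240,50))
st=state();print(st['ee_pos'],st['finger_gap'],st['wrist_force'],st['torque'])
E
```

```text
[0.47053836 0.24300666 0.42063316] 0.08714510741391569 [ 1.2969854  -0.65036667 -0.56379386] [ 0.04045834  0.00310572 -0.02857179]
```

View pics/z10.png

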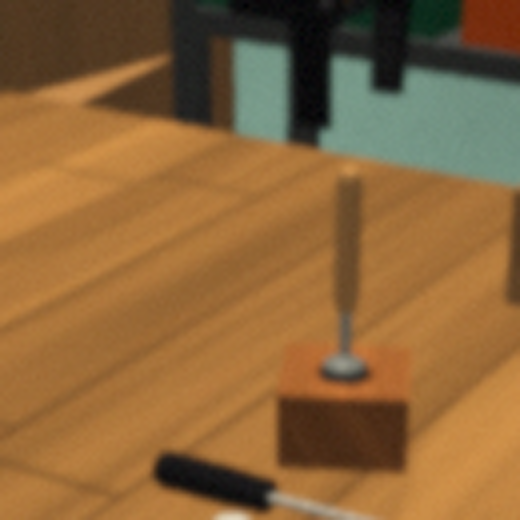

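The brush stands in its block. Next, over the knob.

Call:
drive_tool:
  deltas:
    - [1, 3, 12, 0, 0]
    - [1, 6, 26, 0, 0]
    - [1, 8, 34, 0, 0]
    - [1, 8, 34, 0, 0]
    - [1, 8, 34, 0, 0]
    - [1, 8, 34, 0, 0]
    - [1, 6, 28, 0, 0]
    - [1, 4, 19, 0, 0]
    - [1, 1.5, 9.5, 0, 0]
    - [1, 0, 0, 0, 0]
    - [1, 0, 0, 0, 0]
    - [1, 0, 0, 0, 0]

```text
time: 20.63
ee_pos: [0.5226, 0.0141, 0.4186]
tcp_rot: [-3.141, -0.003, 0.0]
wrist_force: [-1.0, 0.6, -0.6]
finger_gap: 0.0868
```

Call:
drive_tool:
  deltas:
    - [1, 0, 0, 10, 0]
    - [1, 0, 0, 20, 0]
    - [1, 0, 0, 25, 0]
    - [1, 0, 0, 25, 0]
    - [1, 0, 0, 25, 0]
    - [1, 0, 0, 20, 0]
    - [1, 0, 0, 15, 0]
    - [1, 0, 0, 10, 0]
    - [1, 0, 0, 5, 0]
    - [1, 0, 0, 0, 0]
    - [1, 0, 0, 0, 0]

```text
time: 21.55
ee_pos: [0.523, 0.0126, 0.2642]
tcp_rot: [-3.141, -0.001, -0.001]
wrist_force: [-0.4, -1.1, -0.3]
finger_gap: 0.0873
```

```bash
python3 - <<'E'
from h import *
s=snapshot("scene")[:,:,::-1];t=snapshot("top")[:,:,::-1]
a=lambda im,x,y:cv2.resize(im[y:y+100,x:x+100],None,fx=4,fy=4,interpolation=cv2.INTER_CUBIC)
cv2.imwrite('pics/z11.png',np.hstack([a(s,250,120),a(t,255,200)]))
st=state();print(st['ee_pos'],st['finger_gap'],st['wrist_force'],st['tcp_rot'])
E
```

```text
[0.5232517  0.01242087 0.26478137] 0.08700813796912057 [0.01425293 0.40049031 0.45364077] [-3.14154554e+00  1.71020679e-04 -2.68340967e-03]
```

View pics/z11.png

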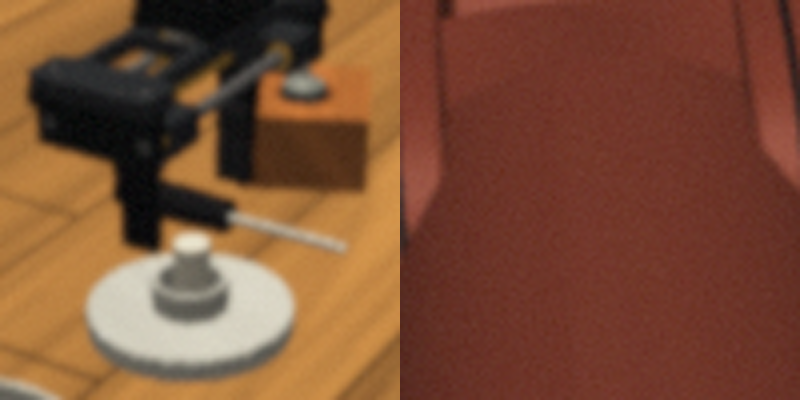

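The jaws straddle the knob (193,243 in crop). Down and grip.

Call:
drive_tool:
  deltas:
    - [1, 0, 0, 10, 0]
    - [1, 0, 0, 12, 0]
    - [1, 0, 0, 10, 0]
    - [0.6, 0, 0, 6, 0]
    - [0.2, 0, 0, 4, 0]
    - [-0.2, 0, 0, 0, 0]
    - [-0.4, 0, 0, 0, 0]
    - [-0.5, 0, 0, 0, 0]
    - [-0.6, 0, 0, 0, 0]
    - [-0.8, 0, 0, 0, 0]
    - [-1, 0, 0, 0, 0]
    - [-1, 0, 0, 0, 0]
  grip_force: 30

```text
time: 22.65
ee_pos: [0.5229, 0.0122, 0.222]
tcp_rot: [3.142, -0.0, 0.001]
wrist_force: [0.5, 0.1, 0.4]
finger_gap: 0.0353
```

Call:
drive_tool:
  deltas:
    - [-1, 0, 0, 0, 0]
    - [-1, 0, 0, 0, 0]
    - [-1, 0, 0, 0, 0]
    - [-1, 0, 0, 0, 0]
    - [-1, 0, 0, 0, 0]
    - [-1, 0, 0, 0, 0]
  grip_force: 45

```text
time: 23.15
ee_pos: [0.5229, 0.0126, 0.2219]
tcp_rot: [-3.141, -0.0, -0.0]
wrist_force: [0.5, 3.5, 1.2]
finger_gap: 0.0211
```

```bash
python3 - <<'E'
from h import *
s=snapshot("scene")[:,:,::-1]
a=lambda im,x,y:cv2.resize(im[y:y+100,x:x+100],None,fx=4,fy=4,interpolation=cv2.INTER_CUBIC)
cv2.imwrite('pics/z12.png',a(s,250,120))
st=state();print(st['ee_pos'],st['finger_gap'],st['wrist_force'],st['tcp_rot'])
E
```

```text
[0.52289891 0.01257397 0.221873  ] 0.020912336122320616 [-0.59475164  3.21997109  1.56973641] [-3.14111363e+00 -1.50447372e-04 -4.37076908e-04]
```

View pics/z12.png

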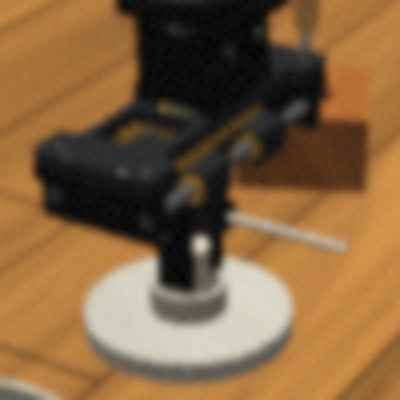

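Gripped above the collar. Lifting the set.

Call:
drive_tool:
  deltas:
    - [-1, 0, 0, -2, 0]
    - [-1, 0, 0, -5, 0]
    - [-1, 0, 0, -10, 0]
    - [-1, 0, 0, -14, 0]
    - [-1, 0, 0, -18, 0]
    - [-1, 0, 0, -20, 0]
    - [-1, 0, 0, -20, 0]
    - [-1, 0, 0, -18, 0]
    - [-1, 0, 0, -12, 0]
    - [-1, 0, 0, -7, 0]
    - [-1, 0, 0, -2, 0]
    - [-1, 0, 0, 0, 0]

```text
time: 24.2
ee_pos: [0.5227, 0.0121, 0.3498]
tcp_rot: [3.141, -0.001, 0.0]
wrist_force: [0.0, -1.1, -4.3]
finger_gap: 0.0215
```

```bash
python3 - <<'E'
from h import *
s=snapshot("scene")[:,:,::-1]
a=lambda im,x,y:cv2.resize(im[y:y+130,x:x+130],None,fx=4,fy=4,interpolation=cv2.INTER_CUBIC)
cv2.imwrite('pics/z13.png',a(s,230,80))
st=state();print(st['ee_pos'],st['finger_gap'],st['wrist_force'],st['torque'])
E
```

```text
[0.52257983 0.01205083 0.34907556] 0.020798080303333372 [-0.28534121 -0.07978358 -3.59105963] [ 0.03798026  0.04114459 -0.02883137]
```

View pics/z13.png

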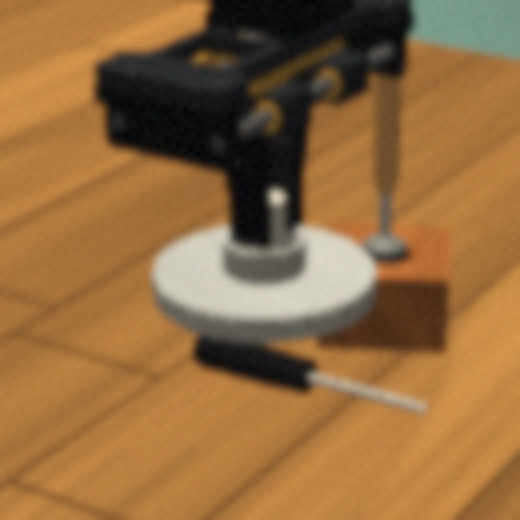

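Both lids hang level together. Carrying over to the tin with gentle ramps.

Call:
drive_tool:
  deltas:
    - [-1, 0, 4, 0, 0]
    - [-1, 1, 9, 0, 0]
    - [-1, 2, 14, 0, 0]
    - [-1, 3, 18, 0, 0]
    - [-1, 4, 22, 0, 0]
    - [-1, 4, 25, 0, 0]
    - [-1, 4, 25, 0, 0]
    - [-1, 4, 25, 0, 0]
    - [-1, 4, 25, 0, 0]
    - [-1, 4, 22, 0, 0]
    - [-1, 3, 18, 0, 0]
    - [-1, 2, 15, 0, 0]

```text
time: 25.25
ee_pos: [0.5574, -0.2127, 0.3488]
tcp_rot: [3.141, -0.004, -0.002]
wrist_force: [0.3, 0.3, -4.2]
finger_gap: 0.0208
```

Call:
drive_tool:
  deltas:
    - [-1, 2, 12, 0, 0]
    - [-1, 1, 9, 0, 0]
    - [-1, 0, 5, 0, 0]
    - [-1, 0, 2, 0, 0]
    - [-1, 0, 0, 0, 0]
    - [-1, 0, 0, 0, 0]
    - [-1, 0, 0, 0, 0]
    - [-1, 0, 0, 0, 0]

```text
time: 25.92
ee_pos: [0.5609, -0.237, 0.3499]
tcp_rot: [-3.141, -0.002, -0.0]
wrist_force: [-0.1, -0.1, -3.5]
finger_gap: 0.0207
```

```bash
python3 - <<'E'
from h import *
s=snapshot("scene")[:,:,::-1].copy();t=snapshot("top")[:,:,::-1].copy()
cv2.imwrite('pics/s14.png',s);cv2.imwrite('pics/t14.png',t)
a=lambda im,x,y:cv2.resize(im[y:y+130,x:x+130],None,fx=3,fy=3,interpolation=cv2.INTER_CUBIC)
cv2.imwrite('pics/z14.png',np.hstack([a(s,180,160),a(t,380,180)]))
st=state();print(st['ee_pos'],st['finger_gap'],st['wrist_force'],st['tcp_rot'])
p=st['ee_pos']; zp=p[2]-.222
print('plug z',zp, proj('scene',[p[0],p[1],zp+.019]),proj('top',[p[0],p[1],zp+.019]))
E
```

```text
[ 0.56082492 -0.23729111  0.34988325] 0.02067825343383092 [ 0.26255113  0.61381956 -3.69981658] [-3.14153868e+00 -7.78860989e-04 -1.85144206e-04]
plug z 0.12788324806390425 [237.97350236 203.34114544] [456.52392242 238.78857213]
```

View pics/z14.png

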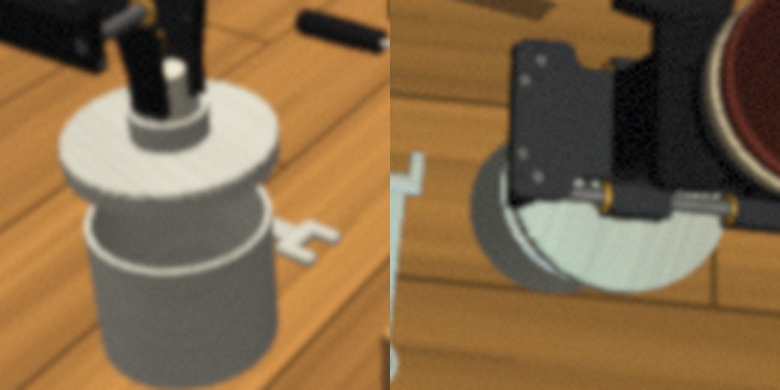

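```bash
cat > m.py <<'E'
from h import *
def fit(n,im,lo,box,z,r,it=6):
    k,c=blob(im,lo,(180,90,255),*box); k=cv2.morphologyEx(k,cv2.MORPH_OPEN,np.ones((1,1)))
    c=cv2.convexHull(c.astype(np.float32))[:,0,:]
    # densify hull
    q=np.vstack([np.linspace(c[i],c[(i+1)%len(c)],6)[:-1] for i in range(len(c))])
    P=np.array([ray(n,p,z)[:2] for p in q])
    for j in range(it):
        v,e=circ(P,r); 
        d=np.hypot(*(P-v[:2]).T)-r
        if j<it-1: P=P[abs(d)<max(.003,.012/(j+1))]
    return np.round(v[:2],4),round(e,5),len(P)/len(q),np.round(circ(P)[0],4)
E
python3 - <<'E'
from m import *
s=cv2.imread('pics/s14.png');t=cv2.imread('pics/t14.png');s0=cv2.imread('pics/scene0.png');t0=cv2.imread('pics/top0.png')
for V in(150,165,180): print('lid scene',V,fit('scene',s,(0,0,V),(190,180,90,50),.1469,.0615))
for V in(130,150,170): print('lid top',V,fit('top',t,(0,0,V),(545//3+350,235,100,55),.1469,.0615) if 0 else fit('top',t,(0,0,V),(415,235,85,50),.1469,.0615))
for V in(130,150,165): 
  print('tin scene',V,fit('scene',s0,(0,0,V),(200,205,80,60),.09,.055))
  print('tin top',V,fit('top',t0,(0,0,V),(400,205,90,85),.09,.055))
for V in(150,165,180): print('lid0 scene',V,fit('scene',s0,(0,0,V),(262,165,70,60),.019,.0615))
E
```

```text
lid scene 150 (array([ 0.5598, -0.2404]), np.float64(0.00073), 0.9857142857142858, array([ 0.5598, -0.2404,  0.0617]))
lid scene 165 (array([ 0.5594, -0.24  ]), np.float64(0.00054), 0.9724137931034482, array([ 0.5594, -0.24  ,  0.0615]))
lid scene 180 (array([ 0.5587, -0.2392]), np.float64(0.0007), 0.9692307692307692, array([ 0.5589, -0.2393,  0.0609]))
lid top 130 (array([ 0.5554, -0.2319]), np.float64(0.00149), 0.672, array([ 0.5596, -0.2321,  0.0647]))
lid top 150 (array([ 0.5595, -0.2379]), np.float64(0.00048), 0.7090909090909091, array([ 0.5589, -0.238 ,  0.061 ]))
lid top 170 (array([ 0.5608, -0.2378]), np.float64(0.00068), 0.7142857142857143, array([ 0.5595, -0.2378,  0.0604]))
tin scene 130 (array([ 0.5608, -0.2414]), np.float64(0.0005), 0.8909090909090909, array([ 0.5608, -0.2414,  0.055 ]))
tin top 130 (array([ 0.56  , -0.2388]), np.float64(0.00042), 1.0, array([ 0.56  , -0.2388,  0.0547]))
tin scene 150 (array([ 0.5608, -0.2409]), np.float64(0.00074), 0.88, array([ 0.5603, -0.2409,  0.0545]))
tin top 150 (array([ 0.56  , -0.2392]), np.float64(0.00097), 1.0, array([ 0.5599, -0.2392,  0.0542]))
tin scene 165 (array([ 0.5811, -0.243 ]), np.float64(0.00147), 0.28, array([ 0.5787, -0.2464,  0.0582]))
tin top 165 (array([ 0.5611, -0.2412]), np.float64(0.00076), 0.55, array([ 0.5591, -0.2379,  0.0518]))
lid0 scene 150 (array([0.5208, 0.0107]), np.float64(0.00071), 0.9, array([0.5209, 0.0105, 0.0613]))
lid0 scene 165 (array([0.5199, 0.0121]), np.float64(0.00083), 0.8956521739130435, array([0.5204, 0.0117, 0.0608]))
lid0 scene 180 (array([0.5198, 0.0131]), np.float64(0.00137), 0.9833333333333333, array([0.52  , 0.0128, 0.0603]))
```

The lid centre agrees with the tin's within about 1 mm in both views; shifting 1 mm and lowering.

Call:
drive_tool:
  deltas:
    - [-1, 0.5, 1, 5, 0]
    - [-1, 0, 0, 8, 0]
    - [-1, 0, 0, 8, 0]
    - [-1, 0, 0, 6, 0]
    - [-1, 0, 0, 5, 0]
    - [-1, 0, 0, 4, 0]
    - [-1, 0, 0, 3, 0]
    - [-1, 0, 0, 3, 0]
    - [-1, 0, 0, 2, 0]
    - [-1, 0, 0, 0, 0]

```text
time: 26.85
ee_pos: [0.5612, -0.2388, 0.3054]
tcp_rot: [-3.141, 0.0, 0.001]
wrist_force: [0.5, 0.4, -4.1]
finger_gap: 0.0205
```

Call:
drive_tool:
  deltas:
    - [-1, 0, 0, 1, 0]
    - [-1, 0, 0, 1, 0]
    - [-1, 0, 0, 1, 0]
    - [-1, 0, 0, 1, 0]
    - [-1, 0, 0, 0, 0]
    - [-1, 0, 0, 0, 0]

```text
time: 27.35
ee_pos: [0.5613, -0.2388, 0.3017]
tcp_rot: [-3.142, 0.0, 0.0]
wrist_force: [0.1, -0.1, -3.5]
finger_gap: 0.0212
```

Call:
drive_tool:
  deltas:
    - [-1, 0, 0, 0.5, 0]
    - [-1, 0, 0, 0.5, 0]
    - [-1, 0, 0, 0.5, 0]
    - [-1, 0, 0, 0, 0]
    - [-1, 0, 0, 0, 0]

```text
time: 27.77
ee_pos: [0.5613, -0.2388, 0.3002]
tcp_rot: [-3.142, 0.0, 0.0]
wrist_force: [0.1, -0.4, -3.5]
finger_gap: 0.021
```

Call:
drive_tool:
  deltas:
    - [-1, 0, 0, 0.5, 0]
    - [-1, 0, 0, 0.3, 0]
    - [-1, 0, 0, 0, 0]
    - [-1, 0, 0, 0, 0]

```text
time: 28.1
ee_pos: [0.5613, -0.2388, 0.2999]
tcp_rot: [3.141, -0.001, 0.0]
wrist_force: [-2.1, 1.5, 3.0]
finger_gap: 0.021
```

```bash
python3 - <<'E'
from h import *
s=snapshot("scene")[:,:,::-1].copy();t=snapshot("top")[:,:,::-1].copy()
cv2.imwrite('pics/s15.png',s);cv2.imwrite('pics/t15.png',t)
a=lambda im,x,y:cv2.resize(im[y:y+130,x:x+130],None,fx=3,fy=3,interpolation=cv2.INTER_CUBIC)
cv2.imwrite('pics/z15.png',np.hstack([a(s,180,160),a(t,380,180)]))
st=state();print(st['ee_pos'],st['finger_gap'],st['wrist_force'],st['torque'])
E
```

```text
[ 0.5613046  -0.23880089  0.29993022] 0.02119947124312222 [-2.89347662  1.07094517  3.31934961] [0.28578881 0.65434419 0.03560083]
```

View pics/z15.png

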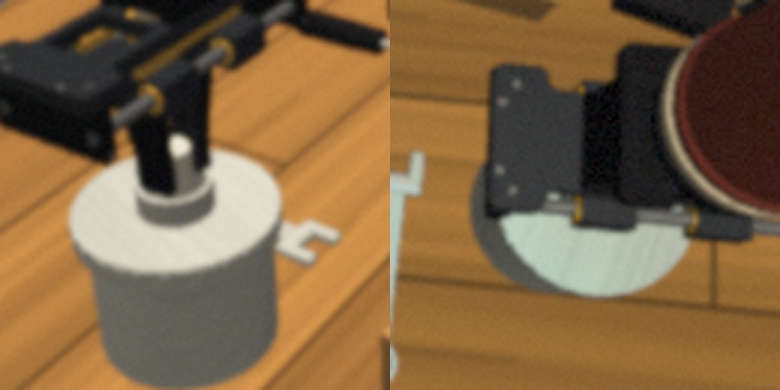

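Contact came at exactly the seated height, and the lid looks level and down. Letting go and rising.

Call:
drive_tool:
  deltas:
    - [-0.4, 0, 0, 0, 0]
    - [-0.2, 0, 0, 0, 0]
    - [0.2, 0, 0, 0, 0]
    - [0.6, 0, 0, 0, 0]
    - [1, 0, 0, 0, 0]
    - [1, 0, 0, 0, 0]
    - [1, 0, 0, 0, 0]
    - [1, 0, 0, 0, 0]
    - [1, 0, 0, -6, 0]
    - [1, 0, 0, -14, 0]
    - [1, 0, 0, -14, 0]
    - [1, 0, 0, -6, 0]

```text
time: 29.2
ee_pos: [0.5617, -0.2389, 0.3418]
tcp_rot: [3.141, -0.0, 0.004]
wrist_force: [0.4, 0.1, -0.2]
finger_gap: 0.0852
```

Call:
drive_tool:
  deltas:
    - [1, 0, 0, -10, 0]
    - [1, 0, 0, -10, 0]
    - [1, -10, 0, -10, 0]
    - [1, -25, 0, 0, 0]
    - [1, -25, 0, 0, 0]
    - [1, -15, 0, 0, 0]
    - [1, 0, 0, 0, 0]
    - [1, 0, 0, 0, 0]

```text
time: 29.87
ee_pos: [0.4853, -0.2391, 0.3702]
tcp_rot: [3.141, -0.002, 0.001]
wrist_force: [0.9, -0.2, 0.5]
finger_gap: 0.0867
```

```bash
python3 - <<'E'
from m import *
s=snapshot("scene")[:,:,::-1].copy();t=snapshot("top")[:,:,::-1].copy()
cv2.imwrite('pics/s16.png',s);cv2.imwrite('pics/t16.png',t)
a=lambda im,x,y:cv2.resize(im[y:y+130,x:x+130],None,fx=3,fy=3,interpolation=cv2.INTER_CUBIC)
cv2.imwrite('pics/z16.png',np.hstack([a(s,180,160),a(t,380,180)]))
st=state();print(st['ee_pos'],st['finger_gap'],st['wrist_force'],st['torque'])
for V in(150,165): print(fit('scene',s,(0,0,V),(190,180,90,75),.097,.0615))
for V in(130,150): print(fit('top',t,(0,0,V),(400,210,95,80),.097,.0615))
E
```

```text
[ 0.48654536 -0.23866729  0.36984333] 0.08709989886044976 [ 0.04601886  0.95084624 -0.11223796] [ 0.02653305 -0.00427361 -0.01574605]
(array([ 0.56  , -0.2422]), np.float64(0.00061), 0.8888888888888888, array([ 0.56  , -0.2422,  0.0615]))
(array([ 0.5593, -0.2416]), np.float64(0.00057), 0.896551724137931, array([ 0.5595, -0.2417,  0.0612]))
(array([ 0.5594, -0.2392]), np.float64(0.00033), 0.888, array([ 0.5595, -0.2392,  0.0614]))
(array([ 0.5591, -0.2398]), np.float64(0.00052), 0.9217391304347826, array([ 0.5599, -0.2396,  0.0608]))
```

View pics/z16.png

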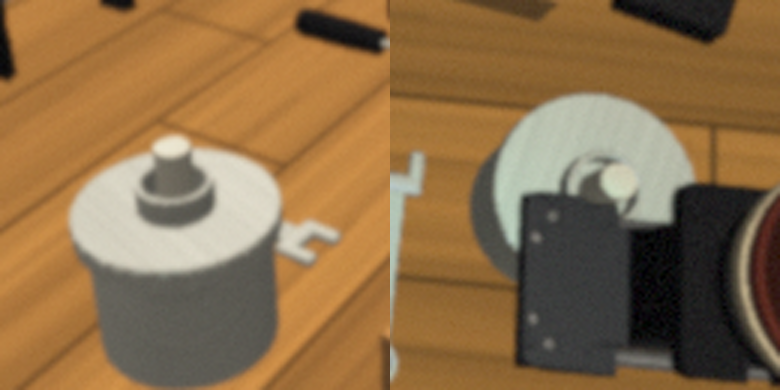

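The double lid sits flat and level on the tin, knob free in the collar. Collar centre (0.5597,-0.239). Going for the collar.

Call:
drive_tool:
  deltas:
    - [1, 10, 0, 0, 0]
    - [1, 20, 0, 0, 0]
    - [1, 20, 0, 0, 0]
    - [1, 15, 0, 0, 0]
    - [1, 8, 0.5, 0, 0]
    - [1, 0, 0, 8, 0]
    - [1, 0, 0, 14, 0]
    - [1, 0, 0, 14, 0]
    - [1, 0, 0, 10, 0]
    - [1, 0, 0, 4, 0]
    - [1, 0, 0, 0, 0]
    - [1, 0, 0, 0, 0]

```text
time: 30.97
ee_pos: [0.5592, -0.2394, 0.3197]
tcp_rot: [3.142, -0.001, 0.0]
wrist_force: [0.5, 0.0, -0.1]
finger_gap: 0.0863
```

```bash
python3 - <<'E'
from m import *
s=snapshot("scene")[:,:,::-1].copy()
cv2.imwrite('pics/s17.png',s)
a=lambda im,x,y:cv2.resize(im[y:y+130,x:x+130],None,fx=4,fy=4,interpolation=cv2.INTER_CUBIC)
cv2.imwrite('pics/z17.png',a(s,180,140))
st=state();print(st['ee_pos'],st['finger_gap'],st['wrist_force'],st['tcp_rot'])
E
```

```text
[ 0.5593722  -0.23941392  0.32012437] 0.08712657727988761 [ 0.45935689 -0.5326338   0.19615809] [ 3.14132700e+00 -6.07767878e-04  1.25711143e-03]
```

View pics/z17.png

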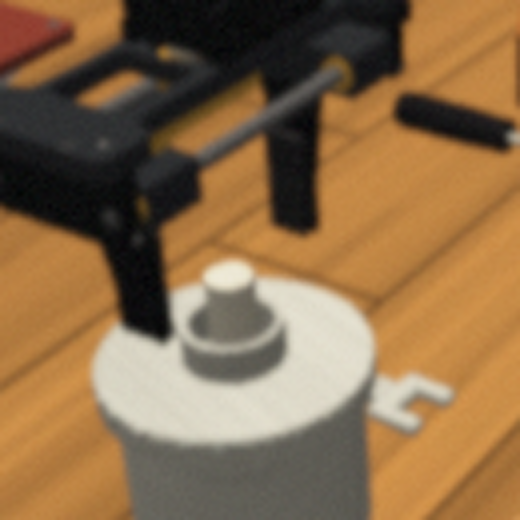

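The jaws straddle the collar evenly. Down 37 mm and close.

Call:
drive_tool:
  deltas:
    - [1, 0, 0, 10, 0]
    - [1, 0, 0, 12, 0]
    - [1, 0, 0, 8, 0]
    - [1, 0, 0, 4, 0]
    - [1, 0, 0, 3, 0]
    - [0.6, 0, 0, 0, 0]
    - [0.4, 0, 0, 0, 0]
    - [0.2, 0, 0, 0, 0]
    - [0.1, 0, 0, 0, 0]
    - [0, 0, 0, 0, 0]
    - [-0.1, 0, 0, 0, 0]
    - [-0.3, 0, 0, 0, 0]
  grip_force: 20

```text
time: 32.02
ee_pos: [0.5593, -0.2393, 0.2826]
tcp_rot: [3.142, -0.0, 0.0]
wrist_force: [0.2, 0.5, -0.2]
finger_gap: 0.0481
```

Call:
drive_tool:
  deltas:
    - [-0.5, 0, 0, 0, 0]
    - [-0.5, 0, 0, 0, 0]
    - [-0.5, 0, 0, 0, 0]
    - [-0.5, 0, 0, 0, 0]
    - [-0.5, 0, 0, 0, 0]

```text
time: 32.43
ee_pos: [0.5593, -0.2393, 0.2826]
tcp_rot: [3.142, -0.0, 0.0]
wrist_force: [-0.3, -1.0, 2.4]
finger_gap: 0.0459
```

```bash
python3 - <<'E'
from m import *
s=snapshot("scene")[:,:,::-1].copy()
cv2.imwrite('pics/s18.png',s)
a=lambda im,x,y:cv2.resize(im[y:y+130,x:x+130],None,fx=4,fy=4,interpolation=cv2.INTER_CUBIC)
cv2.imwrite('pics/z18.png',a(s,180,140))
st=state();print(st['ee_pos'],st['finger_gap'],st['wrist_force'],st['torque'])
E
```

```text
[ 0.5593124  -0.23930984  0.28258906] 0.04567993185348642 [-1.34668042 -0.39756826  2.88571462] [0.04484191 0.08601378 0.01604402]
```

View pics/z18.png

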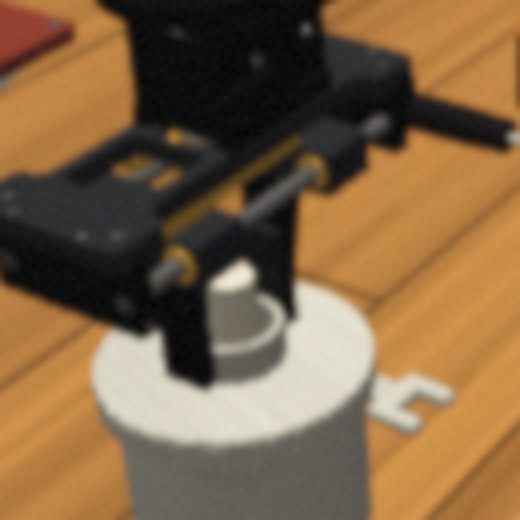

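Both fingers are on the collar (gap 46 mm). Raising grip to 35 N and lifting slowly until clear, then 100 mm in all.

Call:
drive_tool:
  deltas:
    - [-0.5, 0, 0, 0, 0]
    - [-0.5, 0, 0, 0, 0]
    - [-0.5, 0, 0, -1, 0]
    - [-0.5, 0, 0, -2, 0]
    - [-0.5, 0, 0, -3, 0]
    - [-0.5, 0, 0, -4, 0]
    - [-0.5, 0, 0, -4, 0]
    - [-0.5, 0, 0, -4, 0]
    - [-0.5, 0, 0, -4, 0]
    - [-0.5, 0, 0, -3, 0]
    - [-0.5, 0, 0, 0, 0]
  grip_force: 35

```text
time: 33.4
ee_pos: [0.5595, -0.2394, 0.3084]
tcp_rot: [3.141, -0.0, 0.002]
wrist_force: [0.4, -0.3, -1.3]
finger_gap: 0.0452
```

```bash
python3 - <<'E'
from m import *
s=snapshot("scene")[:,:,::-1].copy()
a=lambda im,x,y:cv2.resize(im[y:y+130,x:x+130],None,fx=4,fy=4,interpolation=cv2.INTER_CUBIC)
cv2.imwrite('pics/z19.png',a(s,180,140))
st=state();print(st['ee_pos'],st['finger_gap'],st['wrist_force'],st['torque'])
E
```

```text
[ 0.55938006 -0.23933618  0.30795377] 0.04532501157806507 [-0.10113449 -0.85368992 -1.29376628] [-0.01939051  0.0152598   0.03801967]
```

View pics/z19.png

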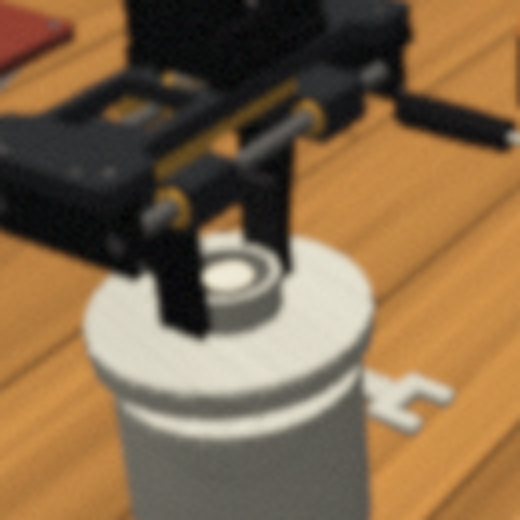

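The outer lid is coming up alone (1.3–1.6 N load), with the inner lid's flange on the rim and its knob staying put. 75 mm more.

Call:
drive_tool:
  deltas:
    - [-0.5, 0, 0, -3, 0]
    - [-0.5, 0, 0, -6, 0]
    - [-0.5, 0, 0, -9, 0]
    - [-0.5, 0, 0, -10, 0]
    - [-0.5, 0, 0, -10, 0]
    - [-0.5, 0, 0, -10, 0]
    - [-0.5, 0, 0, -10, 0]
    - [-0.5, 0, 0, -8, 0]
    - [-0.5, 0, 0, -5, 0]
    - [-0.5, 0, 0, -3, 0]
    - [-0.5, 0, 0, 0, 0]
    - [-0.5, 0, 0, 0, 0]

```text
time: 34.45
ee_pos: [0.5592, -0.2393, 0.3811]
tcp_rot: [-3.141, 0.0, 0.001]
wrist_force: [0.4, 0.4, -1.9]
finger_gap: 0.0452
```

Call:
drive_tool:
  deltas:
    - [-0.5, 0, 0, 0, 0]
    - [-0.5, 0, 0, 0, 0]
    - [-0.5, 0, 0, 0, 0]
    - [-0.5, 0, 0, 0, 0]

```text
time: 34.78
ee_pos: [0.5592, -0.2393, 0.3811]
tcp_rot: [-3.141, 0.0, 0.001]
wrist_force: [0.4, -0.1, -1.1]
finger_gap: 0.0453
```

```bash
python3 - <<'E'
from m import *
s=snapshot("scene")[:,:,::-1].copy();t=snapshot("top")[:,:,::-1].copy()
cv2.imwrite('pics/s20.png',s);cv2.imwrite('pics/t20.png',t)
st=state();print(st['ee_pos'],st['finger_gap'],st['wrist_force'],st['tcp_rot'])
E
```

```text
[ 0.55924601 -0.23930475  0.38129997] 0.04505627664387129 [ 0.74543643 -0.56286911 -1.77168105] [-3.14144415e+00  3.10675122e-04  3.87860766e-04]
```

View pics/s20.png

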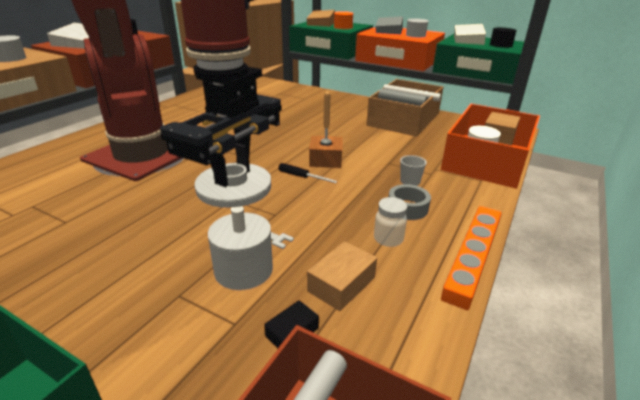

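View pics/t20.png

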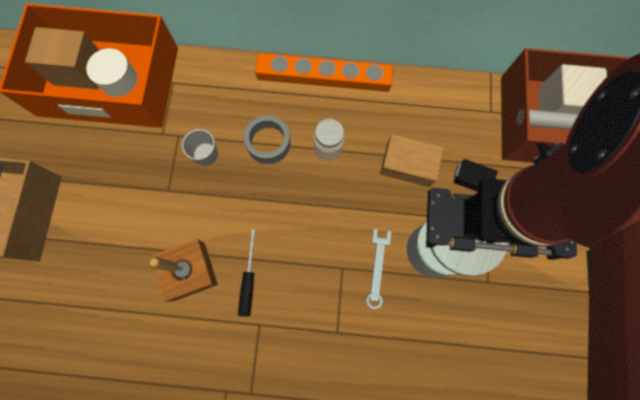

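The outer lid is held level at (233,183), the inner lid is seated with its knob at (238,216), the brush stands in its block (326,120), and the bystanders are where they were. Handing in.

```bash
python3 -c "
from station import *
print(close_job())"
```

```text
the job is handed in; nothing more can be done
None
```

The whole job ran in the order asked and was handed in at about 35 s of the 72 s allowed. No check failed.

- **Brush:** I ran it twice from near the tin's floor (tip about 1 mm clear by my estimate) to rim height and back down. It stayed 2–4 mm short of the side wall, so the bristles probably never rubbed it. The tin did not move, and the brush stands in its block as before.
- **Double lid:** I lifted both lids together by the knob and lowered them until contact, about 7 N, at the calculated seated height. After I let go, the pictures showed them level and centred on the tin to about 1 mm.
- **Outer lid:** I lifted it straight off by its collar, alone (load about 1.5 N). It is held level about 99 mm above where it sat.
- **Last pictures:** The inner lid was seated on the tin, and none of the visible bystanders looked moved. I compared these by eye only. The gripper partly hid the adapter in the top view, but the scene view showed it in place.
- **Disagreement:** The two cameras differed by about 2 mm in y on the tin and lid centres. I used the difference between lid and tin within each view, where they agreed.

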